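Fetch the hand stamp from the hasped chest

ROBOT

A 6-joint arm with a two-finger parallel gripper is mounted at the origin on the work surface. World frame = base frame: x ahead of the robot, y to its left, z up, the work surface at z = 0. Lengths are in m, angles in degrees, forces in N, time in s.
With the tool pointing down it reaches from about 0.425 to 0.925 m from the base axis. Payload 12.5 kg.
Tool frame: the origin (TCP) lies at the very end of the fingers, on their centre line; the grasp point (between the pads) lies 19 mm behind it; z points along the fingers, y is the line along which they close (so a half turn about z gives the same grasp; the last joint's range is limited). The gripper opens to 85 mm and grips with 20 to 120 N. Pads are 22 mm wide; open, the fingers measure 114 mm over their backs; the gripper's body (76 mm by 85 mm) begins 54 mm behind the grasp point. The pads swing forward as they close: fully open they stand 13 mm farther back than shut.
Start: joints at [57.147, 28.126, 89.318, -0, 62.55, -6.05], TCP at [0.282, 0.558, 0.205] pointing down, gripper open.
Joint ranges: [-177.58, 177.58], [-47.91, 125.51], [2.72, 160], [-65.01, 245.01], [3.68, 167.84], [-153.87, 153.87]. Speed limits (degrees/s): [127.2, 127.2, 159.86, 180, 180, 180].

INTERFACE

Orientations are given as [roll, pitch, yaw] about the fixed x, y, z axes, in that order (R = Rz(yaw) Ry(pitch) Rx(roll)).
In Python, from station import arm, get_image gives the robot as it stands.
- The arm moves only by the shell command python3 -m crank 'ROWS' [OPENING] [FORCE]. ROWS is JSON, a list of rows, each a list of 6 numbers: the shift along the tool's x, y, z in units of 30 mm (1.0 is 30 mm), then the turn, a rotation vector about the tool's x, y, z in units of 5 degrees (1.0 is 5 degrees). In form: [[dx, dy, dz, rx, ry, rz], ...]. A call has 1 to 5 rows; each row shifts and turns the commanded pose from where the row before left it, along the tool's axes as they then stand; what a row does not reach is not made up. A row lasts 1/12 s, in which the tool goes at most 41.7 mm and 7.16 degrees, less where a joint would pass 70% of its speed; a pose out of reach is approached as far as the arm can. A call is refused whole if a number of a shift passes 1 or a number of a turn 1, either way. A call with a gripper value outside its range is refused whole. OPENING is the finger opening in mm, from 0 to 85.4, set as the call begins (- or left out, the last holds). The fingers move at their own pace and stop on an object; FORCE is the grip in N (left out, the last holds). Time passes only in rows, so rows that do not move let the fingers close. It gives the time, the measured TCP pose, the force, the opening and the grip force at its end, in the units of the state.
- arm.sense(): the state, without advancing time (a new reading comes with each control period).
- get_image(name): name is "scene" or "top" or "wrist"; returns a dict with "frame" (420x560x3 uint8, red, green, blue), "vfov" (degrees; the focal length in pixels is half the picture's height over the tangent of half this angle, whatever the lens; pixels are square), "cx", "cy" (the principal point, pixels), "cam_to_world" (4x4, takes a point from camera to world coordinates). Camera axes: x right, y up, looking along -z (the intrinsics and any distortion apply to the point x, -y, -z); pixel columns grow to the right and rows downward; lengths in m; the calibration is good to about 2 mm. A picture is of the moment at which its call begins. There is no depth.
- arm.hand_in(): hands the job in; it is judged then, once.
The state is a dict: "t": time; "joints": joint angles; "qd": joint speeds; "joint_efforts": joint torques, N m; "position": TCP position; "ee_rot": TCP orientation; "force": force on the tool from outside, world axes, zero at the start; "ft_torque": the same for the moment, N m; "opening": finger opening in m; "grasp_force": force on a finger pad.
Only numpy, scipy, OpenCV 4.12 (cv2) and the standard library are available. Lean on these libraries where they do the work, as an engineer would, in place of code of your own. Each camera call takes 0.05 s, during which the arm holds its last target. There are 200 camera calls.

TASK

Flip the chest's steel hasp off its staple and swing it up past level, then raise the lid until it stops and leave it standing open. Take the red-handled stamp out and set it down gently, standing upright on its base in the middle of the ink pad. Do not disturb the spray bottle, the tape roll or the tin that stands in the chest.

Things in the scene. Friction and masses are not known exactly. Their poses are not given: they have to be found in the camera images.
- chest: Blue metal tool chest, fixed, 170 deep (its x) x 300 wide (its y) x 120 high, walls and floor 6 thick (all sizes in mm). Origin: centre of its underside. Its front, with the hasp, faces its own -x, roughly the robot. A steel staple (6 wide, 10 high, 28 below the rim, at y -75) stands 24 out of the front face, through the hasp's slot.
- hasp_grip (a point): Centre of the red ball, diameter 24, on the outer face of the hasp's free end, free room at both sides; pinched lightly along chest y it turns between the pads. Lies 54 along the strap from the pin and 13 outward of it. Hanging down, it is 23 in front of the chest's face and 70 above the bench.
- hasp_hinge (a point): On the hasp's pin axis (parallel to chest y), mid-hasp: 10 in front of the lid's front edge, chest y -75, 124 above the bench; moves with the lid. The hasp is a slotted steel strap, 3 thick, 22 wide, 54 long, that hangs from this pin over the staple.
- hasp (a joint): Hasp angle, rad: 0 hangs straight down over the staple; grows as its free end swings outward from the chest's face and up; 1.57 level, pointing away from the chest; stop at 2.8, nearly upright. Off the staple beyond about 0.6; till then the staple holds the lid shut. Stiff pin: stays where left, takes 1 to 2 N at the ball.
- lid_tab (a point): Centre of the yellow pull tab on the lid's front edge: 24 wide (chest y), 26 outwards, 10 thick, at chest y +55, free room at both sides; pinched across its width it can turn between the pads. Lies 14 in front of the lid's edge, 184 from the lid's hinge axis; 124 above the bench when shut.
- lid_hinge (a point): Middle of the lid's hinge axis, on the chest's far upper rim: chest x +85, y 0, 120 above the bench. Axis parallel to the chest's y. The lid is 170 x 300, 8 thick.
- lid (a joint): Lid angle in rad: 0 shut, grows as the front edge rises; stop (fully open) at 1.25, where the lid still leans a little over the rear of the chest. Stiff hinge: it stays where it is left; raising it takes about 3 to 6 N at the tab.
- stamp_mid (a point): Hand stamp, at its middle, 47.5 above its underside. Height 95: base 44 x 34 x 24 high, then an upright round red handle, radius 12 to 13, from 24 to 95 (rounded above 88). Own z is its axis. About 150 g. Stands on the chest's floor (6 above the bench), 75 to 90 in front of the lid's hinge line, left or right of the middle.
- pad_top (a point): Centre of the upper surface of the ink pad, 14.5 above the bench: a flat fixed grey plate 130 (its x) x 100 (its y) x 14.5 with a black felt face, left or right of the chest.
- tin: Small steel tin with paper label standing in the chest beside the stamp, radius 20, height 55; origin at the centre of its underside. Leave alone.
- spray: Orange cone-shaped spray bottle with a white trigger head, radius 35 at the foot, 203 high, loose, standing on the bench on the other side of the chest from the pad; origin at the centre of its underside. Leave alone.
- tape: Roll of blue tape lying flat on the bench, outer radius 48, height 48; origin at the centre of its underside. Leave alone.
- stamp: The same hand stamp, its origin at the centre of its underside.
- pad: The same ink pad, origin at the centre of its underside, on the bench.
There are look-alikes about, which are no part of the job. Of the things that look like the pad, the smallest one is meant.

How it is judged:
By the outcome, as a careful person would: the job done as asked, in the order asked, and still so for the second after the job is handed in, with the robot touching nothing.
It also fails if it takes over 72 s, if anything falls off the work surface, if the arm or the gripper's body presses on something with over 40 N, if the wrist force passes 120 N, or if a joint passes its speed limit or range.

## Working session

There is one attempt and no reset: what is moved stays moved. The work goes in short steps, Python scripts to look and compute and a shell command to move; the robot and the scene stay as the last step left them, time stands still between calls to the robot, and variables do not carry over. Pictures are saved under pics/ and viewed, at most 14 in all, crops included, and the job is handed in when it is done.

```bash
mkdir -p pics; ls; python3 - <<'E'
from station import arm,get_image
import cv2,numpy as np
for n in("scene","top"):
    d=get_image(n);cv2.imwrite(f"pics/{n}0.png",d["frame"][:,:,::-1])
    print(n,d["vfov"],d["cx"],d["cy"],[k for k in d],np.round(d["cam_to_world"],3).tolist())
    np.save(f"{n}0.npy",d,allow_pickle=True)
print(arm.sense())
E
```

```text
pics
scene 45.98966975167838 273.87569150948593 204.08269800601028 ['frame', 'vfov', 'cx', 'cy', 'cam_to_world'] [[-0.898, -0.239, 0.369, 0.989], [0.44, -0.517, 0.734, 0.922], [0.015, 0.822, 0.57, 0.803], [0.0, 0.0, 0.0, 1.0]]
top 56.9347473849849 277.9814829821973 207.83827618839342 ['frame', 'vfov', 'cx', 'cy', 'cam_to_world'] [[0.013, 0.997, -0.08, 0.431], [-1.0, 0.015, 0.025, 0.04], [0.026, 0.08, 0.996, 1.28], [0.0, 0.0, 0.0, 1.0]]
{'t': 0.1, 'joints': array([ 5.71478167e+01,  2.81632087e+01,  8.93467567e+01,  4.81509925e-05,
        6.25486587e+01, -6.05203821e+00]), 'qd': array([-0.13273034,  0.01429531, -0.16700481,  0.09905923, -0.07248585,
        0.05703878]), 'joint_efforts': array([ 1.86984325e-03, -6.19455600e+01, -2.62020975e+01, -1.44414516e-04,
        2.93343626e-03, -1.34391570e-05]), 'position': array([0.28167385, 0.55768022, 0.20405817]), 'ee_rot': array([-1.79941707e+02, -6.22329764e-03,  1.53199829e+02]), 'force': array([ 0.20096203, -0.15593853,  0.57781212]), 'ft_torque': array([-0.01350001,  0.00661692, -0.02404923]), 'grasp_force': 0.0, 'opening': 0.08507457357642578}
```

View pics/scene0.png

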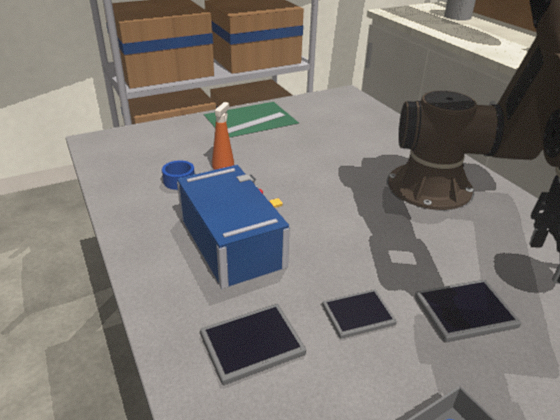

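View pics/top0.png

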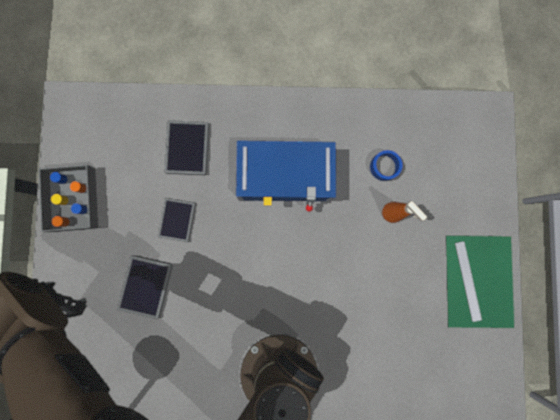

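The scene view shows the chest with the red ball at about (261,191) and the yellow tab at (276,203). In the top view the ball is at (309,209), the tab at (267,201), and the smallest pad at (178,220). The tape (387,165) and the spray (400,211) are on the far side from the pad.

```bash
cat > h.py <<'E'
import numpy as np,cv2
def ray(d,u,v):
    f=d["frame"].shape[0]/2/np.tan(np.radians(d["vfov"]/2)); M=np.array(d["cam_to_world"])
    r=M[:3,:3]@np.array([(u-d["cx"])/f,-(v-d["cy"])/f,-1]); return M[:3,3],r/np.linalg.norm(r)
def plane(d,p,z):
    o,r=ray(d,*p); return o+r*(z-o[2])/r[2]
def tri(d1,p1,d2,p2):
    o1,r1=ray(d1,*p1);o2,r2=ray(d2,*p2)
    s=np.linalg.lstsq(np.c_[r1,-r2],o2-o1,rcond=None)[0]
    a,b=o1+s[0]*r1,o2+s[1]*r2; return (a+b)/2,np.linalg.norm(a-b)
def blobs(d,lo,hi,roi,amin=10):
    x0,y0,x1,y1=roi; h=cv2.cvtColor(np.ascontiguousarray(d["frame"]),cv2.COLOR_RGB2HSV)[y0:y1,x0:x1]
    m=cv2.inRange(h,np.array(lo),np.array(hi))
    cs=[c+np.array([x0,y0]) for c in cv2.findContours(m,cv2.RETR_EXTERNAL,cv2.CHAIN_APPROX_NONE)[0]]
    n,l,s,c=cv2.connectedComponentsWithStats(m)
    return sorted([(int(s[i,4]),(c[i]+[x0,y0]).round(1),(s[i,:4]+[x0,y0,0,0]).tolist()) for i in range(1,n) if s[i,4]>=amin],key=lambda t:-t[0]),cs
E
python3 - <<'E'
from h import *
T=np.load("top0.npy",allow_pickle=True).item();S=np.load("scene0.npy",allow_pickle=True).item()
for n,d,rb,ry in(("T",T,(295,195,325,220),(255,190,280,215)),("S",S,(250,180,272,200),(262,190,292,215))):
    print(n,"red",blobs(d,(0,110,60),(8,255,255),rb,4)[0],blobs(d,(172,110,60),(180,255,255),rb,4)[0],"yel",blobs(d,(18,120,100),(35,255,255),ry)[0])
for n,d,roi,z in(("T",T,(220,120,345,215),.128),("S",S,(170,155,300,290),.128)):
    b,cs=blobs(d,(100,120,40),(125,255,255),roi,300);print(b)
    c=max(cs,key=cv2.contourArea);r=cv2.minAreaRect(c)
    if n=="T":
        print(r,[plane(d,p,z).round(3).tolist() for p in cv2.boxPoints(r)])
b,cs=blobs(T,(0,0,0),(180,255,60),(160,190,200,245),100);print("pad",b)
c=max(cs,key=cv2.contourArea);r=cv2.minAreaRect(c);print(r,plane(T,r[0],.0145),[plane(T,p,.0145).round(3).tolist() for p in cv2.boxPoints(r)])
b,cs=blobs(S,(0,0,0),(180,255,60),(320,285,400,335),100);print("padS",b)
print(tri(T,r[0],S,b[0][1]))
E
```

```text
T red [(25, array([308.7, 207.7]), [306, 205, 7, 6])] [] yel [(66, array([267.2, 200.4]), [263, 197, 9, 8])]
S red [] [(4, array([260.5, 190.5]), [259, 189, 4, 4])] yel [(76, array([275.9, 202.2]), [270, 198, 12, 9])]
[(5003, array([285.3, 169.3]), [237, 141, 99, 59])]
((285.9999694824219, 169.99998474121094), (57.99999237060547, 97.99998474121094), 90.0) [[0.724, 0.137, 0.128], [0.73, -0.16, 0.128], [0.553, -0.16, 0.128], [0.548, 0.133, 0.128]]
[(7311, array([233.3, 219.4]), [170, 161, 118, 124])]
pad [(760, array([175.7, 219.3]), [161, 202, 30, 36])]
((175.59458923339844, 219.4324493408203), (24.3310489654541, 33.537391662597656), 9.462322235107422) [0.49023301 0.34021778 0.0145    ] [[0.443, 0.386, 0.014], [0.55, 0.372, 0.014], [0.538, 0.294, 0.014], [0.431, 0.308, 0.014]]
padS [(1493, array([358.5, 310.7]), [328, 292, 64, 39])]
(array([0.48952947, 0.34088416, 0.01394071]), np.float64(0.001798993210453532))
```

```bash
python3 -m crank '[[-0.5,0,-0.5,0,0,-1],[-0.5,0,-0.5,0,0,-1],[-0.5,0,-0.5,0,0,-1],[-0.5,0,-0.5,0,0,-1],[-0.5,0,-0.5,0,0,-1]]'
for i in 1 2 3 4; do python3 -m crank '[[-0.2,-1,0,0,0,-0.1],[-0.2,-1,0,0,0,-0.1],[-0.2,-1,0,0,0,0],[-0.2,-1,0,0,0,0],[-0.2,-1,0,0,0,0]]'; done
cat > look.py <<'E'
import sys;from station import arm,get_image
import numpy as np,cv2
n=sys.argv[1];d=get_image("wrist");np.save(n+".npy",d,allow_pickle=True);cv2.imwrite(f"pics/{n}.png",d["frame"][:,:,::-1])
s=arm.sense();print(s["t"],s["position"].round(4),s["ee_rot"].round(2),s["joints"].round(1),s["force"].round(1));print(np.round(d["cam_to_world"],3).tolist(),d["vfov"])
E
python3 look.py w1
```

```text
t: 0.52
position: [0.3536, 0.5359, 0.2801]
ee_rot: [-180.0, -0.0, 178.4]
force: [-0.9, -0.6, -0.5]
opening: 0.085
grasp_force: 0.0
t: 0.93
position: [0.38, 0.3843, 0.2793]
ee_rot: [-180.0, -0.0, 179.2]
force: [1.5, 0.6, 0.7]
opening: 0.0858
grasp_force: 0.0
t: 1.35
position: [0.4098, 0.2343, 0.2795]
ee_rot: [-180.0, -0.0, -179.8]
force: [0.9, 1.6, -0.5]
opening: 0.0854
grasp_force: 0.0
t: 1.77
position: [0.4421, 0.0848, 0.2795]
ee_rot: [180.0, -0.0, -178.8]
force: [1.1, 0.7, -0.2]
opening: 0.0853
grasp_force: 0.0
t: 2.18
position: [0.4771, -0.0642, 0.2795]
ee_rot: [180.0, -0.0, -177.8]
force: [0.8, 0.9, 0.4]
opening: 0.0857
grasp_force: 0.0
2.2333 [ 0.4785 -0.068   0.2793] [-1.7992e+02  1.0000e-02 -1.7788e+02] [-1.590e+01  1.200e+01  1.024e+02 -1.000e-01  6.550e+01 -1.080e+02] [-0.2 -2.3 -0.3]
[[-0.039, -0.948, -0.316, 0.396], [0.999, -0.037, -0.012, -0.067], [0.0, -0.316, 0.949, 0.448], [0.0, 0.0, 0.0, 1.0]] 61.92532475459027
```

View pics/w1.png

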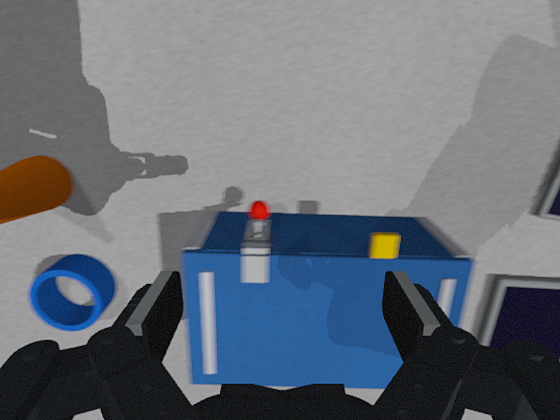

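```bash
python3 - <<'E'
from h import *
W=np.load("w1.npy",allow_pickle=True).item();T=np.load("top0.npy",allow_pickle=True).item()
R=(0,0,560,420)
print("red",blobs(W,(0,120,60),(8,255,255),R,40)[0],blobs(W,(172,120,60),(180,255,255),R,40)[0],"yel",blobs(W,(18,120,100),(35,255,255),R,40)[0])
print(blobs(W,(100,120,40),(125,255,255),R,300)[0])
E
```

```text
red [(237, array([259.2, 209.9]), [251, 201, 18, 19])] [] yel [(696, array([384.5, 245.3]), [370, 233, 31, 26])]
[(33618, array([311. , 299.9]), [183, 212, 289, 177]), (4061, array([ 71.9, 292.5]), [30, 254, 85, 77])]
```

The wrist view shows the ball at (260,210), the yellow tab at (385,245), and the lid's front edge running from about (184,250) to (469,260).

```bash
python3 - <<'E'
from h import *
W=np.load("w1.npy",allow_pickle=True).item();T=np.load("top0.npy",allow_pickle=True).item();S=np.load("scene0.npy",allow_pickle=True).item()
print("ball WT",tri(W,(259.7,210),T,(309,208)),"plane.07",plane(W,(259.7,210),.07))
print("tab WT",tri(W,(384.5,243),T,(267.2,200.4)),"WS",tri(W,(384.5,243),S,(275.9,202.2)),"plane",plane(W,(384.5,244),.127))
b,cs=blobs(W,(100,140,70),(125,255,255),(180,200,480,400),300);c=max(cs,key=cv2.contourArea)
# front/back lid edge points
g=cv2.cvtColor(np.ascontiguousarray(W["frame"]),cv2.COLOR_RGB2HSV)[:,:,2].astype(float)
for u in (195,225,300,340,420,455):
    col=g[225:285,u];k=int(np.argmax(np.diff(cv2.GaussianBlur(col.reshape(-1,1),(1,3),0)[:,0])))+225
    print(u,k,plane(W,(u,k),.128).round(4))
for p in((191,383),(468,389),(183,249),(470,260)):print(plane(W,p,.128).round(4))
E
```

```text
ball WT (array([ 0.52933478, -0.08797447,  0.07036924]), np.float64(4.920075193885142e-05)) plane.07 [ 0.52946016 -0.08797037  0.07      ]
tab WT (array([0.54607811, 0.04431186, 0.11428725]), np.float64(0.002491585067936992)) WS (array([0.54065837, 0.04186697, 0.12421382]), np.float64(0.00015223623293266067)) plane [0.54057055 0.04103287 0.127     ]
195 252 [ 0.5564 -0.1492  0.128 ]
225 253 [ 0.5563 -0.119   0.128 ]
300 255 [ 0.5556 -0.0432  0.128 ]
340 256 [ 0.5551 -0.0026  0.128 ]
420 259 [0.5553 0.0789 0.128 ]
455 260 [0.5551 0.1147 0.128 ]
[ 0.7249 -0.1605  0.128 ]
[0.7212 0.1626 0.128 ]
[ 0.5535 -0.1612  0.128 ]
[0.5545 0.1299 0.128 ]
```

```bash
python3 -m crank '[[0,-0.4,0,0,0,0.4],[0,-0.3,0,0,-1,0],[0,0,0,0,-1,0],[0,0,0,0,-1,0],[0,0,0,0,-1,0]]' 55 30
python3 -m crank '[[0,0,0,0,-1,0],[0,0,0,0,-1,0],[0,0,0,0,-1,0],[0,0,0,0,0,0],[0,0,0,0,0,0]]'
cat > goto.py <<'E'
import sys,numpy as np;from scipy.spatial.transform import Rotation as R;from station import arm
t=np.array([float(v) for v in sys.argv[1:4]]);s=arm.sense();q=R.from_euler("xyz",s["ee_rot"],degrees=True)
print(s["t"],s["position"].round(4),s["ee_rot"].round(2),s["joints"].round(1),"F",s["force"].round(1),"shift units",(q.inv().apply(t-s["position"])/.03).round(2))
E
python3 goto.py .484 -.088 .136;python3 goto.py .536 -.088 .060
```

```text
t: 2.65
position: [0.4774, -0.0836, 0.2798]
ee_rot: [-180.0, 20.2, -179.9]
force: [0.7, -0.9, 0.5]
opening: 0.0551
grasp_force: 0.0
t: 3.07
position: [0.4772, -0.0833, 0.2795]
ee_rot: [179.8, 34.5, -179.9]
force: [0.5, 0.5, -0.3]
opening: 0.0549
grasp_force: 0.0
3.0667 [ 0.4772 -0.0833  0.2795] [ 179.85   34.48 -179.93] [ -26.4    1.   124.1   33.6   27.4 -142.9] F [ 0.5  0.5 -0.3] shift units [ 2.52 -0.17  4.07]
3.0667 [ 0.4772 -0.0833  0.2795] [ 179.85   34.48 -179.93] [ -26.4    1.   124.1   33.6   27.4 -142.9] F [ 0.5  0.5 -0.3] shift units [ 2.53 -0.18  7.14]
```

```bash
python3 -m crank '[[0,0,0,0,1,0],[0,0,0,0,1,0],[0,0,0,0,1,0],[0,0,0,0,0.8,0],[0,0,0,0,0,0]]' 
python3 goto.py .508 -.088 .155;python3 goto.py .532 -.088 .059
```

```text
t: 3.48
position: [0.4799, -0.0842, 0.2805]
ee_rot: [-179.9, 15.7, -179.8]
force: [0.1, 0.3, -0.6]
opening: 0.0553
grasp_force: 0.0
3.4833 [ 0.4799 -0.0842  0.2805] [-179.88   15.67 -179.81] [ -20.9    6.1  111.4    7.4   48.  -115.4] F [ 0.1  0.3 -0.6] shift units [ 0.23 -0.12  4.28]
3.4833 [ 0.4799 -0.0842  0.2805] [-179.88   15.67 -179.81] [ -20.9    6.1  111.4    7.4   48.  -115.4] F [ 0.1  0.3 -0.6] shift units [ 0.32 -0.12  7.58]
```

```bash
python3 -m crank '[[0.06,-0.03,0.85,0,0,0],[0.06,-0.03,0.85,0,0,0],[0.06,-0.03,0.85,0,0,0],[0.06,-0.03,0.85,0,0,0],[0.06,0,0.85,0,0,0]]'
python3 -m crank '[[0,0,0.8,0,0,0],[0,0,0.8,0,0,0],[0,0,0.8,0,0,0],[0,0,0.3,0,0,0],[0,0,0,0,0,0]]'
python3 goto.py .532 -.088 .059; python3 look.py w2
python3 - <<'E'
from h import *
W=np.load("w2.npy",allow_pickle=True).item();T=np.load("top0.npy",allow_pickle=True).item();W1=np.load("w1.npy",allow_pickle=True).item()
b=blobs(W,(0,120,60),(8,255,255),(0,0,560,420),40)[0];print(b);print(tri(W,b[0][1],W1,(259.7,210)),plane(W,b[0][1],.07))
E
```

```text
t: 3.9
position: [0.5044, -0.0867, 0.1535]
ee_rot: [180.0, 15.9, -179.8]
force: [1.0, -0.2, -0.1]
opening: 0.055
grasp_force: 0.0
t: 4.32
position: [0.5261, -0.0859, 0.0748]
ee_rot: [179.9, 15.7, -179.8]
force: [-0.3, -0.3, -0.4]
opening: 0.0548
grasp_force: 0.0
4.3167 [ 0.5261 -0.0859  0.0748] [ 179.86   15.73 -179.77] [ -19.2   27.5  120.4   17.4   18.1 -125.3] F [-0.3 -0.3 -0.4] shift units [-0.05 -0.07  0.56]
4.3667 [ 0.5262 -0.086   0.0762] [ 179.88   15.82 -179.75] [ -19.2   27.4  120.3   17.3   18.2 -125.3] [ 0.3 -0.4  0.2]
[[-0.005, -0.827, -0.562, 0.401], [1.0, -0.003, -0.005, -0.087], [0.002, -0.562, 0.827, 0.215], [0.0, 0.0, 0.0, 1.0]] 61.92532475459027
[(1354, array([282.2, 250.1]), [261, 228, 43, 44])]
(array([ 0.52853177, -0.08687338,  0.07221124]), np.float64(0.001965096611678447)) [ 0.53030571 -0.08588641  0.07      ]
```

View pics/w2.png

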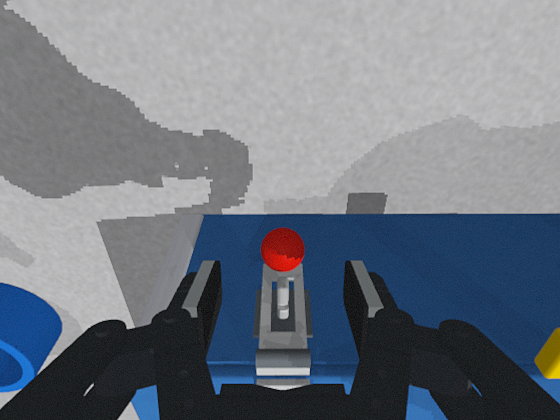

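The wrist view shows the ball at (282,250), centred between the open fingers.

```bash
python3 -m crank '[[0,-0.02,0.3,0,0,0],[0,0,0.25,0,0,0],[0,0,0,0,0,0]]'
python3 -m crank '[[0,0,0,0,0,0],[0,0,0,0,0,0],[0,0,0,0,0,0],[0,0,0,0,0,0],[0,0,0,0,0,0]]' 15 20
python3 goto.py .532 -.088 .059
python3 - <<'E'
# swing schedule: tool-frame shift units per 0.2 rad (tilt 15.7)
import numpy as np
th=np.radians(15.7);zd=np.array([np.sin(th),-np.cos(th)]);xd=np.array([-np.cos(th),-np.sin(th)])
P=lambda a:np.array([-(54*np.sin(a)+13*np.cos(a)),-54*np.cos(a)+13*np.sin(a)])
A=np.linspace(0,2.4,13)
for a,b in zip(A[:-1],A[1:]):
    d=P(b)-P(a);print(round(b,1),(d@xd/30).round(2),(d@zd/30).round(2))
E
```

```text
t: 4.62
position: [0.5311, -0.0867, 0.0604]
ee_rot: [179.9, 15.9, -179.7]
force: [0.0, 0.4, -0.0]
opening: 0.0551
grasp_force: 0.0
t: 5.03
position: [0.531, -0.0867, 0.061]
ee_rot: [179.9, 15.9, -179.7]
force: [0.2, 0.4, 0.2]
opening: 0.0152
grasp_force: 0.0
5.0333 [ 0.531  -0.0867  0.061 ] [ 179.9    15.93 -179.74] [ -19.1   29.3  120.4   19.4   16.2 -127.4] F [0.2 0.4 0.2] shift units [-0.01 -0.04  0.07]
0.2 0.3 -0.21
0.4 0.25 -0.27
0.6 0.2 -0.31
0.8 0.13 -0.35
1.0 0.06 -0.36
1.2 -0.01 -0.37
1.4 -0.09 -0.36
1.6 -0.16 -0.33
1.8 -0.22 -0.3
2.0 -0.28 -0.25
2.2 -0.32 -0.19
2.4 -0.35 -0.12
```

```bash
python3 look.py w3
```

```text
5.0833 [ 0.531  -0.0867  0.0609] [ 179.9    15.92 -179.74] [ -19.1   29.3  120.4   19.4   16.2 -127.4] [0.2 0.1 0.8]
[[-0.006, -0.825, -0.564, 0.406], [1.0, -0.004, -0.004, -0.088], [0.001, -0.564, 0.825, 0.2], [0.0, 0.0, 0.0, 1.0]] 61.92532475459027
```

View pics/w3.png

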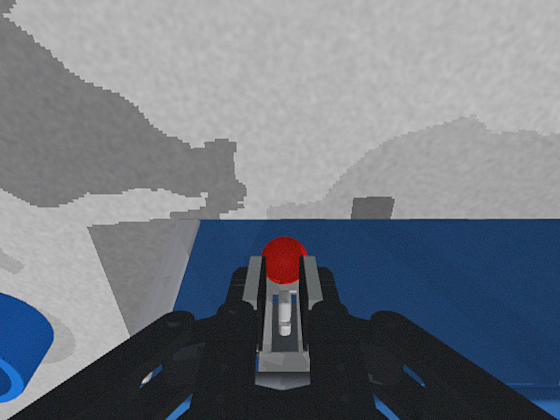

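The pads sit around or just above the ball, at about (285,260), with no grip force. I'll close further to see whether they meet anything.

```bash
python3 -m crank '[[0,0,0,0,0,0],[0,0,0,0,0,0],[0,0,0,0,0,0],[0,0,0,0,0,0],[0,0,0,0,0,0]]' 0 20
python3 look.py w4; python3 - <<'E'
from h import *
for n in("w2","w3","w4"):
    W=np.load(n+".npy",allow_pickle=True).item()
    b,cs=blobs(W,(0,120,60),(8,255,255),(0,0,560,420),40);print(b,W["cx"],W["cy"])
E
```

```text
t: 5.5
position: [0.5307, -0.0865, 0.0606]
ee_rot: [179.9, 15.9, -179.7]
force: [-2.2, 1.5, 0.7]
opening: 0.0
grasp_force: 1.2
5.55 [ 0.5307 -0.0865  0.0606] [ 179.88   15.88 -179.73] [ -19.1   29.3  120.4   19.4   16.2 -127.4] [-1.8  0.9  0.2]
[[-0.006, -0.826, -0.564, 0.406], [1.0, -0.004, -0.005, -0.088], [0.002, -0.564, 0.826, 0.2], [0.0, 0.0, 0.0, 1.0]] 61.92532475459027
[(1354, array([282.2, 250.1]), [261, 228, 43, 44])] 282.18712908928103 204.0117280232939
[(1364, array([283.2, 260. ]), [262, 237, 45, 47])] 282.18712908928103 204.0117280232939
[(701, array([284.7, 251.4]), [261, 238, 46, 30])] 282.18712908928103 204.0117280232939
```

```bash
python3 - <<'E'
from h import *
from station import get_image
s=get_image("scene");t=get_image("top");W=np.load("w4.npy",allow_pickle=True).item()
a=cv2.resize(W["frame"][200:400,190:390],(400,400),interpolation=3)
b=cv2.resize(s["frame"][140:240,210:310],(400,400),interpolation=3)
cv2.imwrite("pics/c5.png",np.hstack([a,b])[:,:,::-1])
E
```

```text
(no output)
```

View pics/c5.png

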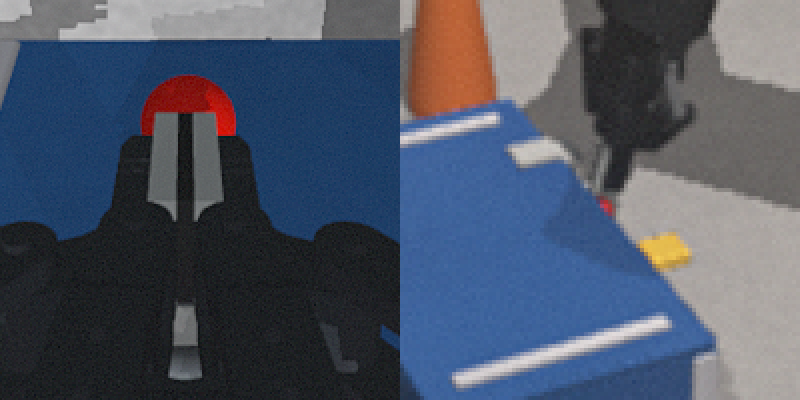

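The closed pads, with their tip at image row 256, sit on top of the ball. The real fingertips are therefore about 15 mm short of the reported TCP. I'll open, go deeper and pinch again.

```bash
python3 -m crank '[[0,0,-0.1,0,0,0],[0,0,0,0,0,0],[0,0,0,0,0,0]]' 40
python3 -m crank '[[0,0,0.2,0,0,0],[0,0,0.15,0,0,0],[0,0,0.1,0,0,0],[0,0,0.1,0,0,0],[0,0,0,0,0,0]]'
python3 -m crank '[[0,0,0,0,0,0],[0,0,0,0,0,0],[0,0,0,0,0,0],[0,0,0,0,0,0],[0,0,0,0,0,0]]' 10 20
python3 goto.py .532 -.088 .059
```

```text
t: 5.9
position: [0.5306, -0.0869, 0.064]
ee_rot: [179.9, 16.0, -179.7]
force: [0.2, -0.3, 1.0]
opening: 0.0354
grasp_force: 0.0
t: 6.32
position: [0.5346, -0.0865, 0.0469]
ee_rot: [179.9, 15.8, -179.7]
force: [-0.4, 0.2, 0.2]
opening: 0.0398
grasp_force: 0.0
t: 6.73
position: [0.5344, -0.0861, 0.0478]
ee_rot: [179.9, 15.9, -179.7]
force: [0.7, 6.2, -0.9]
opening: 0.0209
grasp_force: 19.3
6.7333 [ 0.5344 -0.0861  0.0478] [ 179.86   15.87 -179.72] [ -18.9   30.9  120.4   21.4   14.7 -129.3] F [ 0.7  6.2 -0.9] shift units [-0.03 -0.06 -0.38]
```

```bash
python3 -m crank '[[0,0.04,0,0,0,0],[0,0,0,0,0,0],[0,0,0.13,0,0,0],[0,0,0.13,0,0,0],[0,0,0,0,0,0]]' 36
python3 -m crank '[[0,0,0,0,0,0],[0,0,0,0,0,0],[0,0,0,0,0,0],[0,0,0,0,0,0],[0,0,0,0,0,0]]' 10 20
python3 goto.py .532 -.088 .059
```

```text
t: 7.15
position: [0.5368, -0.0854, 0.0395]
ee_rot: [179.9, 15.9, -179.7]
force: [0.0, 0.0, -0.2]
opening: 0.0359
grasp_force: 0.0
t: 7.57
position: [0.5367, -0.0855, 0.0401]
ee_rot: [179.9, 15.9, -179.7]
force: [-1.1, -4.0, -3.9]
opening: 0.0221
grasp_force: 19.8
7.5667 [ 0.5367 -0.0855  0.0401] [ 179.9    15.89 -179.75] [ -18.7   31.9  120.4   22.5   13.7 -130.3] F [-1.1 -4.  -3.9] shift units [-0.02 -0.08 -0.65]
```

```bash
python3 -m crank '[[0.15,0,-0.11,0,0,0],[0.15,0,-0.11,0,0,0],[0.13,0,-0.13,0,0,0],[0.13,0,-0.14,0,0,0],[0,0,0,0,0,0]]'
python3 look.py w5;python3 - <<'E'
from h import *
W=np.load("w5.npy",allow_pickle=True).item()
b,cs=blobs(W,(0,120,60),(8,255,255),(0,0,560,420),40);print(b)
E
```

```text
t: 7.98
position: [0.5162, -0.0857, 0.0507]
ee_rot: [179.9, 16.0, -179.7]
force: [0.1, -3.7, 0.8]
opening: 0.0219
grasp_force: 20.1
8.0333 [ 0.5165 -0.0857  0.0505] [ 179.92   15.97 -179.75] [ -19.6   29.8  122.8   23.9   13.5 -132.4] [ 1.9 -3.6  0.7]
[[-0.005, -0.825, -0.565, 0.391], [1.0, -0.004, -0.004, -0.087], [0.001, -0.565, 0.825, 0.19], [0.0, 0.0, 0.0, 1.0]] 61.92532475459027
[(1911, array([281.8, 287.2]), [257, 260, 51, 54])]
```

```bash
python3 -m crank '[[0.1,0,-0.15,0,0,0],[0.1,0,-0.16,0,0,0],[0.07,0,-0.17,0,0,0],[0.06,0,-0.18,0,0,0],[0.03,0,-0.18,0,0,0]]'
python3 -m crank '[[0.03,0,-0.18,0,0,0],[0,0,-0.18,0,0,0],[-0.01,0,-0.19,0,0,0],[-0.04,0,-0.18,0,0,0],[-0.05,0,-0.18,0,0,0]]'
python3 -m crank '[[-0.08,0,-0.17,0,0,0],[-0.08,0,-0.16,0,0,0],[-0.11,0,-0.15,0,0,0],[-0.11,0,-0.15,0,0,0],[0,0,0,0,0,0]]'
python3 look.py w6;python3 - <<'E'
from h import *
W=np.load("w6.npy",allow_pickle=True).item()
b,cs=blobs(W,(0,120,60),(8,255,255),(0,0,560,420),40);print(b)
E
```

```text
t: 8.45
position: [0.4989, -0.0857, 0.0713]
ee_rot: [179.9, 15.9, -179.7]
force: [3.5, -4.0, -1.8]
opening: 0.0223
grasp_force: 19.7
t: 8.87
position: [0.4934, -0.0858, 0.0981]
ee_rot: [179.9, 15.9, -179.7]
force: [3.5, -3.6, -2.6]
opening: 0.0221
grasp_force: 19.8
t: 9.28
position: [0.4991, -0.0856, 0.1197]
ee_rot: [179.9, 15.9, -179.7]
force: [-2.1, -5.0, 0.6]
opening: 0.0215
grasp_force: 19.5
9.3333 [ 0.499  -0.0856  0.1193] [ 179.9    15.85 -179.71] [ -20.4   21.1  121.7   14.6   23.  -123.4] [-1.5 -6.9 -0.1]
[[-0.006, -0.826, -0.563, 0.374], [1.0, -0.004, -0.005, -0.087], [0.002, -0.563, 0.826, 0.259], [0.0, 0.0, 0.0, 1.0]] 61.92532475459027
[(1771, array([281.8, 280.4]), [258, 255, 49, 51])]
```

```bash
python3 -m crank '[[-0.14,0,-0.13,0,0,0],[-0.14,0,-0.12,0,0,0],[-0.16,0,-0.1,0,0,0],[-0.16,0,-0.09,0,0,0],[-0.17,0,-0.06,0,0,0]]'
python3 -m crank '[[0,0,0,0,0,0],[0,0,0,0,0,0],[0,0,0,0,0,0]]' 45
python3 -m crank '[[0,0,-0.9,0,0,0],[0,0,-0.9,0,0,0],[0,0,-0.9,0,0,0],[0,0,-0.5,0,0,0],[0,0,0,0,0,0]]'
python3 look.py w7;python3 goto.py .52 .042 .23
```

```text
t: 9.75
position: [0.5155, -0.0853, 0.1396]
ee_rot: [179.8, 15.6, -179.7]
force: [-19.1, -9.7, 14.9]
opening: 0.0198
grasp_force: 22.5
t: 10.0
position: [0.5171, -0.0852, 0.1396]
ee_rot: [179.9, 15.8, -179.7]
force: [0.1, 0.7, -0.4]
opening: 0.045
grasp_force: 0.0
t: 10.42
position: [0.4915, -0.0859, 0.2349]
ee_rot: [180.0, 16.1, -179.7]
force: [0.6, 0.1, 0.1]
opening: 0.0447
grasp_force: 0.0
10.4667 [ 0.4914 -0.0858  0.2332] [ 179.94   16.02 -179.72] [ -20.8   10.3  114.5    8.9   40.6 -117.1] [ 1.1  0.3 -0.6]
[[-0.006, -0.824, -0.567, 0.366], [1.0, -0.005, -0.004, -0.087], [0.0, -0.567, 0.824, 0.374], [0.0, 0.0, 0.0, 1.0]] 61.92532475459027
10.4667 [ 0.4914 -0.0858  0.2332] [ 179.94   16.02 -179.72] [ -20.8   10.3  114.5    8.9   40.6 -117.1] F [ 1.1  0.3 -0.6] shift units [-0.91  4.26  0.38]
```

View pics/w7.png

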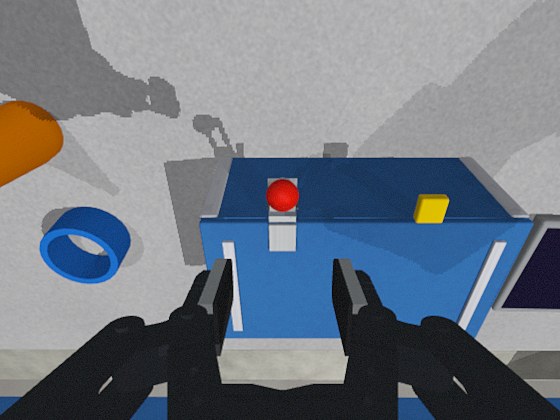

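The hasp stands well past level, with the ball at (283,195). By my estimate it is at about 2.1 rad. The tab is at (431,208). Next is the tab.

```bash
python3 -m crank '[[-0.15,0.9,0,0,0,0],[-0.15,0.9,0,0,0,0],[-0.15,0.9,0,0,0,0],[-0.15,0.9,0,0,0,0],[-0.15,0.65,0,0,0,0]]' 50
python3 look.py w8;python3 - <<'E'
from h import *
L=lambda n:np.load(n+".npy",allow_pickle=True).item()
W=L("w8");W1=L("w1");W7=L("w7");c={}
for n,d in(("w1",W1),("w7",W7),("w8",W)):
    b,cs=blobs(d,(18,120,60),(35,255,255),(0,0,560,420),60);print(n,b[:2]);c[n]=b[0][1]
print(tri(W,c["w8"],W1,c["w1"]),tri(W7,c["w7"],W,c["w8"]),plane(W,c["w8"],.125))
E
python3 goto.py .528 .042 .157;python3 goto.py .5476 .042 .09
```

```text
t: 10.88
position: [0.5119, 0.0437, 0.237]
ee_rot: [179.9, 15.8, -179.7]
force: [0.1, -0.9, 0.2]
opening: 0.0499
grasp_force: 0.0
10.9333 [0.5126 0.0454 0.2373] [ 179.84   15.8  -179.67] [ -2.9  11.3 112.4   1.6  40.6 -94.3] [-1.6  0.2 -0.5]
[[-0.007, -0.827, -0.562, 0.387], [1.0, -0.004, -0.005, 0.043], [0.002, -0.562, 0.827, 0.377], [0.0, 0.0, 0.0, 1.0]] 61.92532475459027
w1 [(705, array([384.4, 245.2]), [370, 233, 31, 26])]
w7 [(866, array([430.7, 208. ]), [414, 194, 35, 29])]
w8 [(908, array([285. , 188.3]), [270, 173, 32, 31])]
(array([0.54914993, 0.04634795, 0.11269436]), np.float64(0.0014557359750746886)) (array([0.54521282, 0.04658469, 0.11958092]), np.float64(0.0008345429691249012)) [0.54236086 0.0464438  0.125     ]
10.9333 [0.5126 0.0454 0.2373] [ 179.84   15.8  -179.67] [ -2.9  11.3 112.4   1.6  40.6 -94.3] F [-1.6  0.2 -0.5] shift units [ 0.24 -0.12  2.71]
10.9333 [0.5126 0.0454 0.2373] [ 179.84   15.8  -179.67] [ -2.9  11.3 112.4   1.6  40.6 -94.3] F [-1.6  0.2 -0.5] shift units [ 0.21 -0.13  5.04]
```

```bash
python3 -m crank '[[0.05,0,0.8,0,0,0],[0.05,0,0.8,0,0,0],[0.05,0,0.8,0,0,0],[0.05,0,0.7,0,0,0],[0,0,0.5,0,0,0]]'
python3 -m crank '[[0,0,0.5,0,0,0],[0,0,0.4,0,0,0],[0,0,0.3,0,0,0],[0,0,0.15,0,0,0],[0,0,0,0,0,0]]'
python3 goto.py .5476 .045 .09
python3 -m crank '[[0,0,0,0,0,0],[0,0,0,0,0,0],[0,0,0,0,0,0],[0,0,0,0,0,0],[0,0,0,0,0,0]]' 10 25
python3 look.py w9;python3 - <<'E'
from h import *
W=np.load("w9.npy",allow_pickle=True).item()
print(blobs(W,(18,120,60),(35,255,255),(0,0,560,420),40)[0])
E
```

```text
t: 11.35
position: [0.5351, 0.0422, 0.1296]
ee_rot: [179.9, 15.7, -179.7]
force: [-0.6, 0.1, 0.0]
opening: 0.05
grasp_force: 0.0
t: 11.77
position: [0.5468, 0.0422, 0.0927]
ee_rot: [179.9, 15.8, -179.7]
force: [-0.2, 1.1, -0.1]
opening: 0.0501
grasp_force: 0.0
11.7667 [0.5468 0.0422 0.0927] [ 179.89   15.76 -179.73] [ -3.   26.4 117.6   2.9  20.2 -95.9] F [-0.2  1.1 -0.1] shift units [-0.    0.09  0.09]
t: 12.18
position: [0.5472, 0.044, 0.095]
ee_rot: [179.8, 16.0, -179.7]
force: [0.6, 21.8, 0.9]
opening: 0.0231
grasp_force: 26.8
12.2333 [0.5472 0.044  0.095 ] [ 179.81   15.96 -179.7 ] [ -2.8  26.2 117.6   3.   20.3 -95.9] [ 0.1 22.6  1.2]
[[-0.007, -0.825, -0.565, 0.422], [1.0, -0.004, -0.006, 0.043], [0.003, -0.565, 0.825, 0.234], [0.0, 0.0, 0.0, 1.0]] 61.92532475459027
[(2743, array([282.5, 284.2]), [255, 259, 55, 52])]
```

```bash
python3 - <<'E'
import numpy as np
th=np.radians(15.9);zd=np.array([np.sin(th),-np.cos(th)]);xd=np.array([-np.cos(th),-np.sin(th)])
P=lambda a:184*np.array([-np.cos(a),np.sin(a)])
A=np.linspace(0,1.25,11)+.02
for a,b in zip(A[:-1],A[1:]):
    d=(P(b)-P(a))/2;print(round(b,3),"half-step",(d@xd/30).round(2),(d@zd/30).round(2))
E
python3 -m crank '[[0,0.1,0,0,0,0],[-0.06,0,-0.19,0,0,0],[-0.06,0,-0.19,0,0,0],[-0.06,0,-0.19,0,0,0],[-0.06,0,-0.19,0,0,0]]'
```

```text
0.145 half-step -0.13 -0.36
0.27 half-step -0.18 -0.34
0.395 half-step -0.22 -0.31
0.52 half-step -0.26 -0.28
0.645 half-step -0.29 -0.25
0.77 half-step -0.32 -0.21
0.895 half-step -0.34 -0.17
1.02 half-step -0.36 -0.13
1.145 half-step -0.37 -0.08
1.27 half-step -0.38 -0.03
t: 12.65
position: [0.5491, 0.0444, 0.1189]
ee_rot: [179.9, 16.1, -179.7]
force: [9.5, -5.5, -9.5]
opening: 0.023
grasp_force: 25.6
```

```bash
python3 -m crank '[[-0.18,0,-0.34,0,0,0],[-0.18,0,-0.34,0,0,0],[-0.22,0,-0.31,0,0,0],[-0.22,0,-0.31,0,0,0]]'
python3 -m crank '[[-0.26,0,-0.28,0,0,0],[-0.26,0,-0.28,0,0,0],[-0.29,0,-0.25,0,0,0],[-0.29,0,-0.25,0,0,0]]'
python3 -m crank '[[-0.32,0,-0.21,0,0,0],[-0.32,0,-0.21,0,0,0],[-0.34,0,-0.17,0,0,0],[-0.34,0,-0.17,0,0,0]]'
python3 goto.py 0 0 0; python3 look.py w10;python3 - <<'E'
from h import *
W=np.load("w10.npy",allow_pickle=True).item()
print(blobs(W,(18,120,60),(35,255,255),(0,0,560,420),40)[0])
E
```

```text
t: 12.98
position: [0.5605, 0.0444, 0.1628]
ee_rot: [179.9, 15.9, -179.7]
force: [6.4, -4.3, -11.7]
opening: 0.0231
grasp_force: 25.1
t: 13.32
position: [0.5824, 0.0445, 0.2018]
ee_rot: [179.9, 15.8, -179.7]
force: [2.6, -3.5, -9.2]
opening: 0.0227
grasp_force: 24.9
t: 13.65
position: [0.6138, 0.0448, 0.2345]
ee_rot: [179.9, 15.7, -179.7]
force: [-3.7, -1.8, -6.0]
opening: 0.0231
grasp_force: 24.8
13.65 [0.6138 0.0448 0.2345] [ 179.94   15.7  -179.73] [ -2.3  20.   99.9   1.1  44.4 -93.3] F [-3.7 -1.8 -6. ] shift units [21.82 -1.4   1.99]
13.7 [0.6159 0.0447 0.2362] [ 179.93   15.91 -179.74] [ -2.3  20.   99.7   1.1  44.4 -93.3] [-3.8 -2.9  2.7]
[[-0.006, -0.828, -0.561, 0.489], [1.0, -0.004, -0.004, 0.044], [0.001, -0.561, 0.828, 0.375], [0.0, 0.0, 0.0, 1.0]] 61.92532475459027
[(1245, array([282. , 262.1]), [254, 251, 57, 23])]
```

```bash
python3 -m crank '[[-0.36,0,-0.13,0,0,0],[-0.36,0,-0.13,0,0,0],[-0.37,0,-0.08,0,0,0],[-0.37,0,-0.08,0,0,0]]'
python3 -m crank '[[-0.37,0,-0.04,0,0,0],[-0.2,0,-0.01,0,0,0],[0,0,0,0,0,0]]'
```

```text
t: 14.03
position: [0.6528, 0.045, 0.2592]
ee_rot: [179.9, 15.8, -179.7]
force: [-7.0, -2.6, 0.2]
opening: 0.0225
grasp_force: 24.5
t: 14.28
position: [0.6705, 0.0451, 0.2666]
ee_rot: [179.9, 16.1, -179.7]
force: [-0.9, -2.6, 7.6]
opening: 0.0226
grasp_force: 24.7
```

```bash
for i in 1 2; do python3 -m crank '[[-0.15,0,0,0,0,0],[0,0,0,0,0,0]]'; done
```

```text
t: 14.45
position: [0.6742, 0.0451, 0.268]
ee_rot: [179.9, 16.0, -179.7]
force: [-4.5, -4.0, 10.2]
opening: 0.0226
grasp_force: 24.8
t: 14.62
position: [0.6784, 0.0451, 0.2691]
ee_rot: [179.9, 16.0, -179.7]
force: [-4.7, -2.4, 9.5]
opening: 0.0228
grasp_force: 24.3
```

```bash
for i in 1 2 3; do python3 -m crank '[[-0.15,0,0.03,0,0,0],[0,0,0,0,0,0]]'; done
```

```text
t: 14.78
position: [0.6833, 0.0451, 0.2704]
ee_rot: [179.9, 16.1, -179.7]
force: [-6.8, -3.1, 14.1]
opening: 0.0226
grasp_force: 23.9
t: 14.95
position: [0.6882, 0.0452, 0.2714]
ee_rot: [179.9, 16.2, -179.7]
force: [-6.8, -2.5, 15.8]
opening: 0.0228
grasp_force: 23.8
t: 15.12
position: [0.6931, 0.0452, 0.2723]
ee_rot: [179.9, 16.3, -179.7]
force: [-5.5, -3.0, 18.2]
opening: 0.0221
grasp_force: 23.6
```

```bash
python3 - <<'E'
from h import *
from station import get_image
s=get_image("scene");np.save("s2.npy",s,allow_pickle=True);W=get_image("wrist")
a=cv2.resize(W["frame"],(400,300),interpolation=3)
b=cv2.resize(s["frame"][60:285,130:430],(400,300),interpolation=3)
cv2.imwrite("pics/c6.png",np.hstack([a,b])[:,:,::-1])
E
```

```text
(no output)
```

View pics/c6.png

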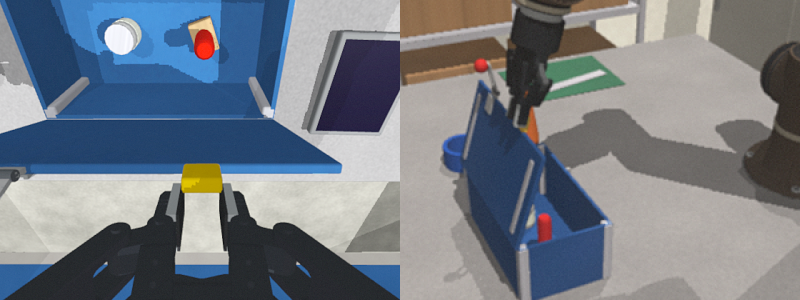

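```bash
python3 look.py w11; python3 - <<'E'
from h import *
W=np.load("w11.npy",allow_pickle=True).item()
b=blobs(W,(18,120,60),(35,255,255),(0,0,560,420),40)[0];print(b)
# lid outline in a column clear of the tab: blue extents
h=cv2.cvtColor(np.ascontiguousarray(W["frame"]),cv2.COLOR_RGB2HSV)
for u in(150,230):
    col=h[:,u];k=np.where((col[:,0]>95)&(col[:,0]<130)&(col[:,1]>110)&(np.arange(420)<330))[0];v=k.max()
    for vv in(v-8,v):
        o,r=ray(W,u,vv);H=np.array([.724,.12])
        p,q=o[[0,2]]-H,r[[0,2]]
        for R in(.170,.1702):
            B=p@q;A=q@q;C=p@p-R*R;D=B*B-A*C
            if D>0:
                for t in((-B-D**.5)/A,(-B+D**.5)/A):
                    e=p+t*q;print(u,vv,R,"angle",np.arctan2(e[1],-e[0]).round(3))
            else:print(u,vv,"closest",(-C)**.5 if C<0 else (C+R*R-B*B/A)**.5,np.arctan2(*( (p-B/A*q)*[1,-1])[::-1]*[-1,1]) if 0 else (p-B/A*q))
E
```

```text
15.2667 [0.6932 0.0451 0.2724] [ 179.94   16.31 -179.73] [ -2.   24.6  86.4   0.9  52.7 -92.7] [-2.7 -1.4 17.9]
[[-0.006, -0.822, -0.57, 0.567], [1.0, -0.004, -0.004, 0.044], [0.001, -0.57, 0.822, 0.411], [0.0, 0.0, 0.0, 1.0]] 61.92532475459027
[(2237, array([282. , 249.8]), [253, 229, 59, 42])]
150 309 0.17 angle 1.544
150 309 0.17 angle 2.942
150 309 0.1702 angle 1.543
150 309 0.1702 angle 2.943
150 317 0.17 angle 1.583
150 317 0.17 angle 2.861
150 317 0.1702 angle 1.581
150 317 0.1702 angle 2.863
230 234 0.17 angle 1.271
230 234 0.17 angle -2.656
230 234 0.1702 angle 1.271
230 234 0.1702 angle -2.656
230 242 0.17 angle 1.296
230 242 0.17 angle -2.726
230 242 0.1702 angle 1.295
230 242 0.1702 angle -2.725
```

The lid is open to about 1.27 rad, so it is at its stop. The stamp, with the red handle at about (287,55) in the full image, stands to the right of the tin at (169,52). I'll release the tab and look from above.

```bash
python3 -m crank '[[0,0,0,0,0,0],[0,0,0,0,0,0],[0,0,0,0,0,0]]' 50
python3 -m crank '[[0,0,-0.7,0,0,0],[0,0,-0.9,0,0,0],[0,0,-0.9,0,0,0],[0.9,0,0,0,0,0],[0.9,0,0,0,0,0]]'
python3 -m crank '[[0.9,0,0,0,0,0],[0.9,0,0,0,0,0],[0.6,0,0,0,0,0],[0,0,0,0,0,0]]'
python3 look.py w12
python3 - <<'E'
from h import *
from station import get_image
t=get_image("top");np.save("t2.npy",t,allow_pickle=True);s=get_image("scene");np.save("s3.npy",s,allow_pickle=True)
W=np.load("w12.npy",allow_pickle=True).item()
for n,d,roi in(("w",W,(0,0,560,420)),("t",t,(230,120,345,215)),("s",s,(170,100,320,290))):
    print(n,blobs(d,(0,120,60),(8,255,255),roi,15)[0],blobs(d,(174,120,60),(180,255,255),roi,15)[0])
E
```

```text
t: 15.52
position: [0.6921, 0.0456, 0.2685]
ee_rot: [179.9, 15.9, -179.7]
force: [0.2, -0.1, 0.0]
opening: 0.0496
grasp_force: 0.0
t: 15.93
position: [0.6197, 0.0451, 0.3267]
ee_rot: [179.9, 16.1, -179.7]
force: [0.6, -0.4, 0.4]
opening: 0.0496
grasp_force: 0.0
t: 16.27
position: [0.5475, 0.045, 0.3052]
ee_rot: [179.9, 15.8, -179.7]
force: [0.8, 0.5, 0.4]
opening: 0.05
grasp_force: 0.0
16.3167 [0.5494 0.0449 0.306 ] [ 179.9    15.89 -179.73] [ -2.7  10.4 102.    1.2  51.7 -93.5] [-0.  -0.5  0.3]
[[-0.006, -0.827, -0.562, 0.423], [1.0, -0.004, -0.005, 0.044], [0.002, -0.562, 0.827, 0.445], [0.0, 0.0, 0.0, 1.0]] 61.92532475459027
w [(704, array([283.8, 179.9]), [274, 159, 20, 42])] []
t [(56, array([320.4, 130.9]), [316, 127, 9, 9]), (51, array([266.5, 170.4]), [263, 166, 8, 10])] []
s [(118, array([237.9, 230. ]), [234, 221, 9, 20]), (94, array([190.1, 108.3]), [185, 103, 11, 11])] [(20, array([238. , 231.2]), [234, 227, 9, 10])]
```

View pics/w12.png

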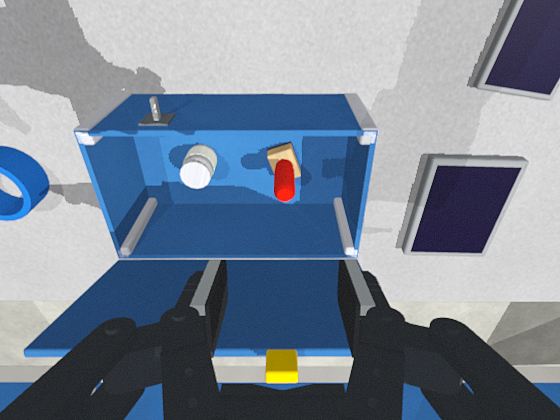

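The stamp's handle runs from about (282,162) to its top at (285,191), with the base around (283,155). The tin is at (199,167) and the pad on the right. The lid stands open.

```bash
python3 - <<'E'
from h import *
L=lambda n:np.load(n+".npy",allow_pickle=True).item()
W=L("w12");T=L("t2");S=L("s3")
print("top",plane(W,(285.5,190),.098),plane(T,(266.5,170.4),.09),plane(T,(266.5,170.4),.065))
print("mid tri WT",tri(W,(283.8,180),T,(266.5,170.4)),"WS",tri(W,(283.8,180),S,(237.9,230)))
print("tin top",plane(W,(198,175),.061))
for p in((283,143),(267,152),(300,158)):print("base c",plane(W,p,.03))
E
python3 goto.py .64 .035 .2
```

```text
top [0.63896452 0.04972221 0.098     ] [0.64289963 0.0470552  0.09      ] [0.64735284 0.04720934 0.065     ]
mid tri WT (array([0.64847878, 0.04764218, 0.05865692]), np.float64(0.0007874854436227784)) WS (array([0.64143767, 0.04659003, 0.07408965]), np.float64(0.004285430080283752))
tin top [ 0.64040034 -0.05977228  0.061     ]
base c [0.61041671 0.04683821 0.03      ]
base c [0.62319911 0.02609562 0.03      ]
base c [0.63164773 0.06937453 0.03      ]
16.4167 [0.5512 0.0447 0.3063] [ 179.9    15.95 -179.73] [ -2.7  10.6 101.8   1.2  51.7 -93.5] F [0.4 0.1 0.5] shift units [-1.87 -0.34  4.22]
```

```bash
python3 -m crank '[[-0.17,0.02,0.85,0,0,0],[-0.16,0.02,0.85,0,0,0],[-0.16,0.02,0.85,0,0,0],[-0.16,0.02,0.85,0,0,0],[-0.16,0.02,0.85,0,0,0]]'
python3 -m crank '[[0,0,0.6,0,0,0],[0,0,0.6,0,0,0],[0,0,0,0,0,0]]'
python3 look.py w13; python3 goto.py .6527 .0475 .039;python3 - <<'E'
from h import *
L=lambda n:np.load(n+".npy",allow_pickle=True).item()
W=L("w13");b=blobs(W,(0,120,60),(8,255,255),(0,0,560,420),40)[0];print(b)
x,y,w,h=b[0][2]
T=L("t2")
for v,z in((y+h-w/2,.098),):print(plane(W,(x+w/2,v),z))
print(tri(W,b[0][1],L("w12"),(283.8,180)))
E
```

```text
t: 16.83
position: [0.6105, 0.0482, 0.1887]
ee_rot: [179.9, 15.9, -179.7]
force: [0.5, -0.9, 0.1]
opening: 0.0501
grasp_force: 0.0
t: 17.08
position: [0.619, 0.0483, 0.1516]
ee_rot: [179.9, 15.6, -179.7]
force: [-0.4, 0.2, -1.0]
opening: 0.0505
grasp_force: 0.0
17.1333 [0.6191 0.0483 0.1535] [ 179.89   15.73 -179.74] [ -2.   25.9 104.6   1.3  33.8 -93.2] [-0.2 -0.4  0.3]
[[-0.006, -0.828, -0.56, 0.495], [1.0, -0.004, -0.005, 0.047], [0.002, -0.56, 0.828, 0.292], [0.0, 0.0, 0.0, 1.0]] 61.92532475459027
17.1333 [0.6191 0.0483 0.1535] [ 179.89   15.73 -179.74] [ -2.   25.9 104.6   1.3  33.8 -93.2] F [-0.2 -0.4  0.3] shift units [-0.04 -0.04  3.98]
[(2023, array([281.7, 202.2]), [265, 165, 34, 73])]
[0.63982153 0.04833845 0.098     ]
(array([0.63470563, 0.04795137, 0.08225476]), np.float64(0.0003298258576262584))
```

```bash
python3 -m crank '[[0,0,0.8,0,0,0],[0,0,0.8,0,0,0],[0,0,0.8,0,0,0],[0,0,0.6,0,0,0],[0,0,0.4,0,0,0]]'
python3 -m crank '[[0,0,0.3,0,0,0],[0,0,0.25,0,0,0],[0,0,0,0,0,0]]'
python3 -m crank '[[0,0,0,0,0,0],[0,0,0,0,0,0],[0,0,0,0,0,0],[0,0,0,0,0,0],[0,0,0,0,0,0]]' 10 40
python3 -m crank '[[0,0,0,0,0,0],[0,0,0,0,0,0]]'
```

```text
t: 17.55
position: [0.6474, 0.0486, 0.0567]
ee_rot: [179.9, 15.9, -179.7]
force: [1.0, -0.3, -0.2]
opening: 0.0501
grasp_force: 0.0
t: 17.8
position: [0.6514, 0.0487, 0.041]
ee_rot: [179.9, 15.9, -179.7]
force: [-0.2, -0.1, 0.3]
opening: 0.0495
grasp_force: 0.0
t: 18.22
position: [0.6516, 0.0486, 0.0425]
ee_rot: [179.9, 16.0, -179.7]
force: [-2.5, -1.0, 6.0]
opening: 0.0244
grasp_force: 39.8
t: 18.38
position: [0.6516, 0.0486, 0.0425]
ee_rot: [179.9, 16.0, -179.7]
force: [-3.3, -1.5, 7.1]
opening: 0.0247
grasp_force: 39.8
```

```bash
python3 -m crank '[[0,0,-0.3,0,0,0],[0,0,-0.6,0,0,0],[0,0,-0.9,0,0,0],[0,0,-1,0,0,0],[0,0,-1,0,0,0]]'
python3 -m crank '[[0,0,-1,0,0,0],[0,0,-0.8,0,0,0],[0.3,0.5,0,0,0,0],[0.3,0.9,0,0,0,0],[0.3,0.9,0,0,0,0]]'
python3 -m crank '[[0.3,0.9,0,0,0,0],[0.3,0.9,0,0,0,0],[0.3,0.9,0,0,0,0],[0.3,0.9,0,0,0,0],[0,0.4,0,0,0,0]]'
python3 -m crank '[[0,0,0,0,0,0],[0,0,0,0,0,0]]'
python3 look.py w14; python3 - <<'E'
from h import *
W=np.load("w14.npy",allow_pickle=True).item()
b=blobs(W,(0,0,0),(180,255,70),(0,0,560,420),800)[0];print(b);print(blobs(W,(0,120,60),(8,255,255),(0,0,560,420),40)[0])
f=350
M=np.linalg.inv(W["cam_to_world"]);p=M@[.49,.34,.0145,1];print("pad expected px",W["cx"]+350*p[0]/-p[2],W["cy"]-350*p[1]/-p[2])
E
```

```text
t: 18.8
position: [0.6189, 0.0484, 0.1522]
ee_rot: [179.9, 15.8, -179.7]
force: [1.0, 0.6, -0.5]
opening: 0.0247
grasp_force: 39.7
t: 19.22
position: [0.578, 0.1172, 0.1967]
ee_rot: [179.9, 16.0, -179.8]
force: [0.6, 0.4, -1.4]
opening: 0.0247
grasp_force: 39.7
t: 19.63
position: [0.5414, 0.2392, 0.186]
ee_rot: [179.9, 15.8, -179.6]
force: [0.9, -0.4, -2.5]
opening: 0.0248
grasp_force: 39.8
t: 19.8
position: [0.5431, 0.2373, 0.1863]
ee_rot: [179.9, 15.9, -179.6]
force: [0.2, -0.5, -1.0]
opening: 0.0246
grasp_force: 39.8
19.85 [0.5433 0.2366 0.1862] [ 179.91   15.89 -179.71] [ 19.6  21.8 105.6  -8.3  37.8 -64.8] [-0.7 -0.  -2. ]
[[-0.007, -0.826, -0.564, 0.418], [1.0, -0.005, -0.005, 0.236], [0.001, -0.564, 0.826, 0.326], [0.0, 0.0, 0.0, 1.0]] 61.92532475459027
[(44742, array([291.5, 355.9]), [4, 219, 556, 201]), (12400, array([402.8,  64.5]), [339, 0, 142, 135])]
[(6764, array([282. , 281.8]), [251, 207, 63, 144])]
pad expected px 402.99408808668375 68.2529733543374
```

```bash
python3 -m crank '[[0.4,0.5,-0.2,0,0,0],[0.4,0.5,-0.2,0,0,0],[0.4,0.5,-0.2,0,0,0],[0.4,0.5,-0.2,0,0,0],[0.2,0.2,-0.1,0,0,0]]'
python3 -m crank '[[0,0,0,0,0,0],[0,0,0,0,0,0]]'
python3 look.py w15; python3 - <<'E'
from h import *
W=np.load("w15.npy",allow_pickle=True).item()
b,cs=blobs(W,(0,0,0),(180,255,70),(0,0,560,420),800);print(b)
for c in cs:
    if cv2.contourArea(c)<4000 or c[:,0,1].max()>400: continue
    g=np.array([plane(W,p,.0145)[:2]*1000 for p in c[:,0,:].astype(float)],np.float32)
    print("felt rect mm",cv2.minAreaRect(g),"stamp contour top row",c[:,0,1].max())
f=b
np.set_printoptions(suppress=True)
cv2.imwrite("pics/w15.png",W["frame"][:,:,::-1])
E
```

```text
t: 20.27
position: [0.4832, 0.3027, 0.1978]
ee_rot: [179.9, 15.9, -179.8]
force: [-0.2, -0.1, -2.3]
opening: 0.0248
grasp_force: 39.9
t: 20.43
position: [0.4843, 0.302, 0.1975]
ee_rot: [179.9, 15.9, -179.7]
force: [0.0, -0.5, -3.2]
opening: 0.0245
grasp_force: 39.9
20.4833 [0.4845 0.3017 0.1974] [ 179.91   15.91 -179.76] [ 29.   19.8 107.  -11.8  39.8 -53.1] [ 0.2  0.3 -1.1]
[[-0.006, -0.826, -0.564, 0.359], [1.0, -0.004, -0.005, 0.301], [0.001, -0.564, 0.826, 0.337], [0.0, 0.0, 0.0, 1.0]] 61.92532475459027
[(39650, array([282. , 368.9]), [3, 252, 557, 168]), (10064, array([322.3, 118.3]), [242, 57, 141, 126])]
felt rect mm ((494.08966064453125, 325.0444030761719), (113.24383544921875, 132.5640411376953), 81.53697967529297) stamp contour top row 182
```

View pics/w15.png

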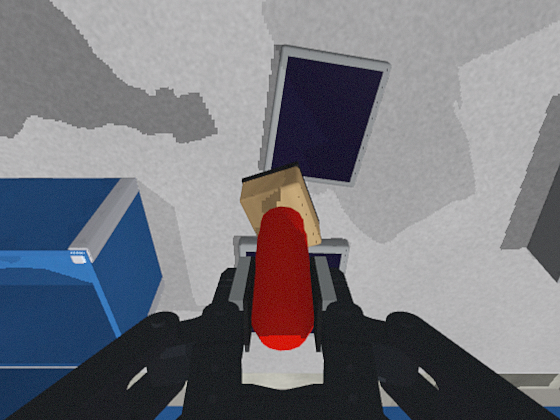

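The stamp is held, with its base at about (280,205). The pad's felt spans the corners (286,53), (383,69), (352,183) and roughly (271,170), the last near the stamp.

```bash
python3 - <<'E'
from h import *
W=np.load("w15.npy",allow_pickle=True).item()
h=cv2.cvtColor(np.ascontiguousarray(W["frame"]),cv2.COLOR_RGB2HSV);print(h[110,330],h[150,250])
b,cs=blobs(W,(115,70,15),(145,255,110),(230,30,420,195),800);print(b)
c=max(cs,key=cv2.contourArea)
g=np.array([plane(W,p,.0145)[:2]*1000 for p in c[:,0,:].astype(float)],np.float32)
r=cv2.minAreaRect(g);print(r,cv2.boxPoints(r).round(0).tolist())
for P in([(286,53),(383,69),(352,183),(271,170)],[(278,45),(391,63),(355,187),(262,170)]):
    q=[plane(W,p,.0145)[:2] for p in P];print(np.round(q,3).tolist(),np.mean(q,0).round(4),np.mean([q[0],q[2]],0).round(4))
T=np.load("top0.npy",allow_pickle=True).item()
print(tri(W,(319,116),T,(177.8,219.5)))
E
```

```text
[120 109  42] [ 30   1 179]
[(9631, array([323.3, 116.8]), [271, 57, 111, 125])]
((487.2890930175781, 340.335205078125), (84.5932388305664, 114.5400161743164), 81.57719421386719) [[424.0, 307.0], [538.0, 290.0], [550.0, 374.0], [437.0, 391.0]]
[[0.422, 0.305], [0.435, 0.391], [0.552, 0.377], [0.537, 0.291]] [0.4863 0.3411] [0.487  0.3413]
[[0.416, 0.298], [0.43, 0.397], [0.557, 0.381], [0.537, 0.281]] [0.4848 0.3395] [0.4863 0.3398]
(array([ 0.49180362,  0.34160932, -0.02292889]), np.float64(0.00033588208657096916))
```

```bash
python3 -m crank '[[0.13,0.26,0.8,0,0,0],[0.13,0.26,0.8,0,0,0],[0.13,0.26,0.8,0,0,0],[0.14,0.26,0.8,0,0,0],[0.14,0.27,0.8,0,0,0]]'
python3 -m crank '[[0,0,0,0,0,0],[0,0,0,0,0,0]]'
python3 goto.py .4986 .3411 .055;python3 goto.py .4986 .3411 .051
```

```text
t: 20.9
position: [0.4983, 0.3414, 0.0751]
ee_rot: [179.9, 15.9, -179.8]
force: [0.6, 0.4, -1.2]
opening: 0.0247
grasp_force: 39.9
t: 21.07
position: [0.4975, 0.3412, 0.0756]
ee_rot: [180.0, 15.8, -179.7]
force: [0.0, 0.2, -1.0]
opening: 0.025
grasp_force: 40.1
21.0667 [0.4975 0.3412 0.0756] [ 179.99   15.78 -179.74] [ 32.   32.2 108.8 -18.6  26.7 -42.5] F [ 0.   0.2 -1. ] shift units [ 0.15 -0.    0.67]
21.0667 [0.4975 0.3412 0.0756] [ 179.99   15.78 -179.74] [ 32.   32.2 108.8 -18.6  26.7 -42.5] F [ 0.   0.2 -1. ] shift units [ 0.19 -0.    0.8 ]
```

Check uprightness and position from the fixed cameras before the last 2 cm.

```bash
python3 -m crank '[[0.05,0,0.2,0,0,0],[0.04,0,0.2,0,0,0],[0.04,0,0.15,0,0,0],[0,0,0,0,0,0],[0,0,0,0,0,0]]'
python3 goto.py .4986 .3411 .051
python3 look.py w16
python3 - <<'E'
from h import *
from station import get_image
s=get_image("scene");np.save("s4.npy",s,allow_pickle=True);W=np.load("w16.npy",allow_pickle=True).item()
a=cv2.resize(W["frame"],(400,300),interpolation=3)
b=cv2.resize(s["frame"][270:345,310:410],(400,300),interpolation=3)
cv2.imwrite("pics/c7.png",np.hstack([a,b])[:,:,::-1])
E
```

```text
t: 21.48
position: [0.4981, 0.342, 0.0598]
ee_rot: [179.9, 15.9, -179.7]
force: [1.2, 0.2, -1.3]
opening: 0.0246
grasp_force: 40.1
21.4833 [0.4981 0.342  0.0598] [ 179.9    15.91 -179.74] [ 32.   33.6 109.4 -20.1  24.6 -40.8] F [ 1.2  0.2 -1.3] shift units [ 0.07 -0.03  0.29]
21.5333 [0.4982 0.3421 0.0599] [ 179.89   15.92 -179.75] [ 32.   33.6 109.4 -20.1  24.6 -40.8] [ 0.8 -0.9 -1.5]
[[-0.006, -0.826, -0.564, 0.373], [1.0, -0.004, -0.005, 0.341], [0.002, -0.564, 0.826, 0.199], [0.0, 0.0, 0.0, 1.0]] 61.92532475459027
```

View pics/c7.png

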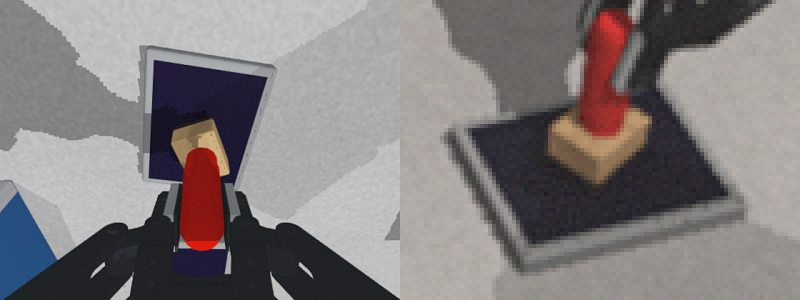

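The stamp is upright above the middle of the pad. Now the slow lowering.

```bash
python3 -m crank '[[0.02,0,0.065,0,0,0],[0.02,0,0.065,0,0,0],[0.02,0,0.065,0,0,0],[0,0,0,0,0,0]]'
python3 -m crank '[[0.015,0,0.05,0,0,0],[0,0,0,0,0,0]]'
python3 -m crank '[[0.015,0,0.05,0,0,0],[0,0,0,0,0,0]]'
```

```text
t: 21.92
position: [0.4978, 0.3421, 0.053]
ee_rot: [179.9, 15.9, -179.7]
force: [-0.4, 0.2, -1.4]
opening: 0.0246
grasp_force: 40.1
t: 22.08
position: [0.4978, 0.3421, 0.0516]
ee_rot: [179.9, 15.9, -179.7]
force: [0.5, -0.4, -1.7]
opening: 0.0247
grasp_force: 40.1
t: 22.25
position: [0.4981, 0.3423, 0.0506]
ee_rot: [179.9, 15.9, -179.7]
force: [-0.9, 0.7, 0.8]
opening: 0.0246
grasp_force: 40.4
```

```bash
python3 -m crank '[[0.008,0,0.03,0,0,0],[0,0,0,0,0,0]]'
python3 -m crank '[[0.008,0,0.03,0,0,0],[0,0,0,0,0,0]]'
```

```text
t: 22.42
position: [0.4984, 0.3423, 0.0505]
ee_rot: [179.9, 16.0, -179.7]
force: [-3.0, -1.5, 12.4]
opening: 0.0246
grasp_force: 41.5
t: 22.58
position: [0.4986, 0.3424, 0.0505]
ee_rot: [179.8, 16.1, -179.7]
force: [-6.4, -4.7, 21.9]
opening: 0.0242
grasp_force: 42.6
```

```bash
python3 -m crank '[[-0.008,0,-0.03,0,0,0],[0,0,0,0,0,0]]'
python3 -m crank '[[0,0,0,0,0,0],[0,0,0,0,0,0],[0,0,0,0,0,0]]' 30
python3 -m crank '[[0,0,0,0,0,0],[0,0,0,0,0,0],[0,0,0,0,0,0]]' 55
python3 -m crank '[[0,0,-0.2,0,0,0],[0,0,-0.4,0,0,0],[0,0,-0.7,0,0,0],[0,0,-0.9,0,0,0],[0,0,-0.9,0,0,0]]'
python3 -m crank '[[0,0,-0.9,0,0,0],[0,0,-0.9,0,0,0],[0,0,-0.7,0,0,0],[0,0,0,0,0,0],[0,0,0,0,0,0]]'
python3 - <<'E'
from h import *
from station import get_image
s=get_image("scene");W=get_image("wrist");t=get_image("top")
a=cv2.resize(W["frame"],(400,300),interpolation=3)
b=cv2.resize(s["frame"][270:345,310:410],(400,300),interpolation=3)
c=cv2.resize(s["frame"][60:285,130:430],(400,300),interpolation=3)
d=cv2.resize(t["frame"][110:290,130:370],(400,300),interpolation=3)
cv2.imwrite("pics/c8.png",np.vstack([np.hstack([a,b]),np.hstack([c,d])])[:,:,::-1])
B=blobs(t,(0,120,60),(8,255,255),(160,195,200,245),10)[0];print(B)
S=blobs(s,(0,120,60),(8,255,255),(330,270,400,335),10)[0];print(S)
print(plane(t,B[0][1],.1),tri(t,B[0][1],s,S[0][1]))
E
```

```text
t: 22.75
position: [0.4983, 0.3424, 0.0505]
ee_rot: [179.9, 16.0, -179.7]
force: [-3.3, -2.6, 12.4]
opening: 0.0246
grasp_force: 41.5
t: 23.0
position: [0.498, 0.3423, 0.0493]
ee_rot: [179.9, 15.9, -179.7]
force: [0.6, -1.7, 0.0]
opening: 0.0299
grasp_force: 0.0
t: 23.25
position: [0.4979, 0.3422, 0.0492]
ee_rot: [179.9, 15.9, -179.7]
force: [0.2, -0.5, -0.0]
opening: 0.0553
grasp_force: 0.0
t: 23.67
position: [0.4717, 0.3418, 0.1404]
ee_rot: [179.9, 15.9, -179.7]
force: [0.5, 0.1, -0.2]
opening: 0.055
grasp_force: 0.0
t: 24.08
position: [0.4517, 0.342, 0.2129]
ee_rot: [179.8, 16.0, -179.7]
force: [0.1, -0.3, 0.1]
opening: 0.055
grasp_force: 0.0
[(69, array([170.3, 217.6]), [165, 213, 13, 9])]
[(339, array([361.2, 291.4]), [354, 276, 15, 32])]
[0.4915585  0.33602924 0.1       ] (array([0.49224862, 0.342948  , 0.07430194]), np.float64(0.0015563683672135886))
```

View pics/c8.png

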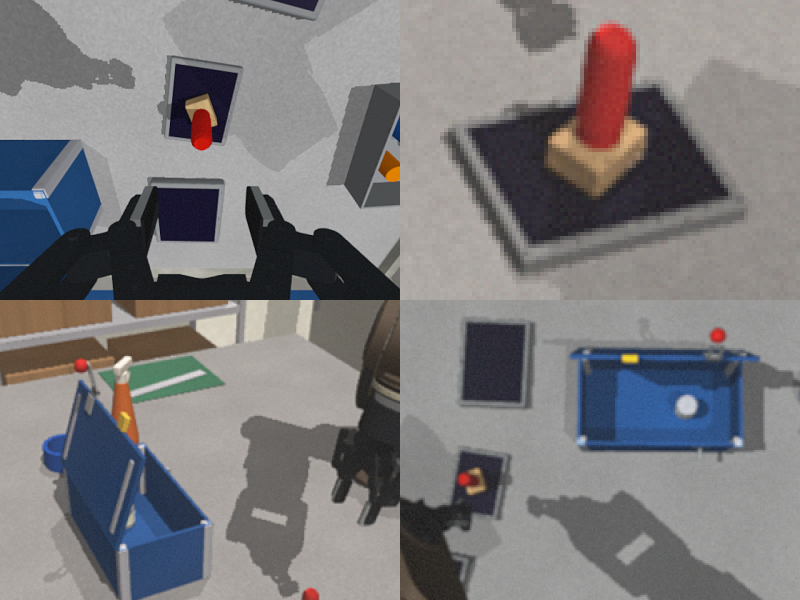

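The stamp stands upright with its base at the middle of the pad. The lid is open, the hasp is up, and the tin, tape and spray are undisturbed.

```bash
python3 -c "
from station import arm
print(arm.hand_in())"
```

```text
the job is handed in; nothing more can be done
None
```

The job is handed in at about 24 s of the 72 s allowed: the hasp is up past level, the lid stands open at its stop, and the red stamp is upright in the middle of the smallest pad. The spray bottle, tape roll and tin look undisturbed in the last pictures, and no verdict came back.

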